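# Pull the crucible tray to its fence and load the balance

### The arm

A 6-joint arm with a two-finger parallel gripper is mounted at the origin on the work surface. World frame = base frame: x ahead of the robot, y to its left, z up, the work surface at z = 0. Lengths are in m, angles in rad, forces in N, time in s.
With the tool pointing down it reaches from about 0.3 to 0.875 m from the base axis. Payload 6.4 kg.
Tool frame: the origin (TCP) lies between the finger pads; the fingertips stand 8 mm ahead of it and the grasp point (between the pads) lies 11 mm behind it; z points along the fingers, y is the direction in which the jaws open and shut (so a half turn about z gives the same grasp; the last joint's range is limited). The gripper opens to 85 mm and grips with 20 to 120 N. Pads are 22 mm wide; open, the fingers measure 114 mm over their backs; the gripper's body (76 mm by 85 mm) begins 54 mm behind the grasp point. The pads swing forward as they close: fully open they stand 13 mm farther back than shut.
Start: joints at [-1.338, 0.181, 1.607, -0, 1.354, -0.206], TCP at [0.244, -0.521, 0.239] pointing down, gripper open.
Joint ranges: [-2.99, 2.99], [-0.89, 2.07], [0.3, 2.58], [-1.14, 4.28], [0, 2.63], [-3.12, 3.12]. Speed limits (rad/s): [2.57, 2.57, 3.01, 3.14, 3.14, 3.14].

### API

Orientations are given as a unit quaternion [w, x, y, z].
In Python, from bench import monitor, viewer, workorder, spotter gives the robot as it stands. The module is installed in compiled form; this text tells all that it offers.
- The arm moves only by the tool move_arm, never from a script. Its argument "motion" is a list of rows, each a list of 3 entries, a list of its own where there are three numbers: the shift along the tool's x, y, z in units of 60 mm (1.0 is 60 mm), then the turn, a rotation vector about the tool's x, y, z in units of 8 degrees (1.0 is 8 degrees), then the opening in per cent of the stroke, from 0 (shut) to 100 (fully open). In form: [[[dx, dy, dz], [rx, ry, rz], grip], ...]. A call has 1 to 10 rows; each row is the pose to reach, as a shift and turn from the pose commanded when the call began, along the tool's axes at that moment; what a row does not reach only later rows make up. A row lasts 1/8 s, in which the tool goes at most 62.5 mm and 10.7 degrees, less where a joint would pass 70% of its speed; a pose out of reach is approached as far as the arm can. A call with a gripper value outside its range is refused whole. The fingers move at their own pace and stop on an object; the grip force is fixed at half the most. Time passes only in rows, so rows that repeat a pose let the fingers close. It gives the time, the measured TCP pose, the force and the opening at its end, in the units of the state.
- monitor.get_obs(): the state, without advancing time (a new reading comes with each control period).
- viewer.camera(name): name is "scene" or "top"; returns the picture (384x512x3 uint8, blue, green, red); there is no depth.
- viewer.calibration(name): a dict with "fovy" (degrees; the focal length in pixels is half the picture's height over the tangent of half this angle, whatever the lens; pixels are square), "cx", "cy" (the principal point, pixels), "distortion" ([k1, k2, p1, p2, k3] as OpenCV has them; the pictures are not rectified), "extrinsics" (4x4, takes a point from camera to world coordinates). Camera axes: x right, y down, z forward; pixel columns grow to the right and rows downward; lengths in m; the calibration is good to about 2 mm. A picture is of the moment at which its call begins. calibration takes no time and is no camera call.
- workorder.hand_in(): hands the job in, once; it reports no verdict.
Trained networks look in the newest picture that a camera, given by its name, has taken for a name from the list of things; names that differ only in an ending like _2 or _b are one class to them, and where a whole thing is asked for, a point or a joint stands for the part that bears it (a point fixed in the world has none). Each returns a list of dicts, best first, with "score" (0 to 1); they miss things now and then, are a little off and sometimes report something else, mostly with a low value. They report only what shows in the picture. A call takes as long as a camera call. They do not tell look-alikes from the thing itself.
- spotter.search_frame(camera, name): "centre" ([column, row] as shares, 0 to 1, of the picture: columns of its width, rows of its height, amid what is visible of it).
- spotter.outline_of(camera, name): "region" (384x512 bool, what is visible of it) and "centre" ([column, row] as shares, 0 to 1, of the picture: columns of its width, rows of its height, amid what is visible of it).
The state is a dict: "time_s": time; "q": joint angles; "dq": joint speeds; "joint_efforts": joint torques, N m; "eef_pos": TCP position; "eef_rot": TCP orientation; "wrist_force": force on the tool from outside, world axes, zero at the start; "torque": the same for the moment, N m; "opening": opening from 0.0 (shut) to 1.0 (fully open).
Only numpy, scipy, OpenCV 4.12 (cv2) and the standard library are available. Lean on these libraries where they do the work, as an engineer would, in place of code of your own. Each camera call takes 0.05 s, during which the arm holds its last target. There are 200 camera calls.

### The job

Hook your fingertips behind the far lip of the crucible tray and draw it flat along the bench to the aluminium fence near you, squarely between the fence's ears, until its near lip meets both rubber pads. The pads are set differently each time over a range of 25 mm, so feel for them, then press the tray home with about 8 N for about a second, never over 18 N on the pads nor 28 N from the fingers. Then take the blue crucible out of the tray and stand it gently in the middle of the balance's pan, leaving the tray at the fence, the white crucibles in it and everything else where it is.

Things in the scene. Friction and masses are not known exactly. Their poses are not given: they have to be found in the camera images.
- tray: White tray with a blue outward-turned lip, loose on the bench, 0.5 to 0.75 kg. Origin: centre of its underside; x to the far lip (away from the fence), y along its length. Walls 150 (x) by 220 (y) by 37 mm high; 158 by 228 mm over the 4 mm lips. Filled by a tan board (top 24 mm above the bench) with 3 square pockets, 28 wide, 8 deep, at y = -65, 0, 65 mm, a crucible in each.
- tray_far_lip (a point): Middle of the outer edge of the tray's far lip, at its top, 37 mm above the bench. The board leaves no room inside the wall: fingertips go down outside, just beyond the lip, which stands out 4 mm from the wall and is 4 mm thick. The tray slides with several newtons of friction, different each time.
- tray_near_lip (a point): Middle of the outer edge of the tray's near lip, at its top, 37 mm above the bench; this edge meets the rubber pads.
- dock: Aluminium fence fixed to the bench, 276 mm long (y), 42 mm high; x points away from the robot. On it a stop bar with two firm rubber pads, 50 mm wide, centred at y = -75 and 75 mm, 6 to 40 mm above the bench. Origin on the bench, in the plane of the pads' faces when fully in. End ears, 34 mm high, inner sides at y = -130 and 130 mm, reach 41 mm out, then flare to 63 mm: 16 mm play either side.
- dock_face (a point): Middle of the plane where the pads' faces lie when the stop bar is fully in, 35 mm above the bench; axes as the fence's. The bar is clamped 0 to 25 mm farther out (to x) than this; its setting is not reported and must be felt: the tray is home when its near lip presses both pads, somewhere between x = 0 and 25 mm here, with y near 0 and the tray square.
- crucible_blue: Blue glazed crucible, a small open cup, 36 mm high, 23 mm wide at the foot, 33 mm at 12 mm height, 36 mm at the rim, wall 3 mm, 35 g. Stands in one of the tray's pockets, foot 16 mm and rim 52 mm above the bench, 28 mm clear of the board. Origin at the centre of its underside; z up.
- crucible_white1: White glazed crucible, same shape and size as the blue one, also standing in a pocket of the tray's board. Stays there. Origin at the centre of its underside; z up.
- crucible_white2: White glazed crucible, same shape and size as the blue one, also standing in a pocket of the tray's board. Stays there. Origin at the centre of its underside; z up.
- balance: White top-loading laboratory balance, fixed; 250 mm (x) by 180 mm (y), housing 61 mm high, display towards the robot. Origin on the bench below its centre; x points away from the robot. The pan does not give.
- balance_pan (a point): Centre of the top of the balance's round steel pan: 116 mm across, its top 81 mm above the bench.
- wipes_tub: Yellow and white tub of wipes, 96 mm across, 180 mm high, loose, standing. Leave alone. Origin at the centre of its underside.
- tape_roll: Yellow roll of tape lying flat, 100 mm across, 24 mm high, loose. Leave alone. Origin at the centre of its underside.
- jar: Lidded jar, 56 mm across, 70 mm high, loose, standing. Leave alone. Origin at the centre of its underside.
- power_brick: Grey power adapter, 60 by 100 by 32 mm, loose, lying. Leave alone. Origin at the centre of its underside.
- bench_brush: Bench brush with a handle, lying on the bench, loose. Leave alone.
Not all that is in view belongs to the job. Leave any brown or green look-alike of the crucible_white1 alone.

How it is judged:
On the way, in this order (a step that is already met when the one before it is completed fails the run):
1. the tray is home against both pads and pressed on them with 4.5 to 13 N for 0.7 s (x of tray_near_lip in the frame of dock_face between -0.003 and 0.029 m and y of tray_near_lip in the frame of dock_face between -0.02 and 0.02 m and angle between the x axis of tray and the x axis of dock, either way round below 0.035 rad and angle between tray's own z axis and vertical below 0.05 rad and contact force between tray and dock between 4.5 and 13 N), for 0.7 s.
2. the blue crucible stands on the balance's pan (horizontal distance between crucible_blue and balance_pan below 0.03 m and z of crucible_blue in the frame of balance_pan between -0.003 and 0.004 m and angle between crucible_blue's own z axis and vertical below 0.1 rad), for 0.2 s.
At the end, for the whole second after the job is handed in: Tray at the fence: near lip 3 mm behind to 29 mm before the pads' fully-in plane, within 20 mm of its middle, square within 2 degrees, flat; blue crucible upright on the pan within 30 mm of its centre; both white crucibles in their pockets; all at rest (all of step 2 and x of tray_near_lip in the frame of dock_face between -0.003 and 0.029 m and y of tray_near_lip in the frame of dock_face between -0.02 and 0.02 m and angle between the x axis of tray and the x axis of dock, either way round below 0.035 rad and angle between tray's own z axis and vertical below 0.05 rad and z of each of crucible_white1, crucible_white2 in the frame of tray below 0.022 m and angle between each of crucible_white1, crucible_white2's own z axis and vertical below 0.25 rad and linear speed of each of tray, crucible_blue below 0.01 m/s); the robot touches nothing.
It fails at once if the tray presses on the fence with more than 18 N (contact force between tray and dock above 18 N).
It fails at once if the fingers push the tray with more than 28 N (contact force between the fingers and tray above 28 N).
It fails at once if the crucible is dropped (over 0.35 m/s just above the pan) or pushed hard on the balance (over 12 N), or the robot presses on the balance ((horizontal distance between crucible_blue and balance_pan below 0.06 m and z of crucible_blue in the frame of balance_pan below 0.02 m and linear speed of crucible_blue above 0.35 m/s) or contact force between crucible_blue and balance above 12 N or contact force between any of the arm, the fingers and balance above 5 N).
It fails at once if the tray is tipped or lifted, or a white crucible is taken out of its pocket or tipped over (angle between tray's own z axis and vertical above 0.12 rad or height (world z) of tray above 0.015 m or z of any of crucible_white1, crucible_white2 in the frame of tray above 0.03 m or angle between any of crucible_white1, crucible_white2's own z axis and vertical above 0.5 rad).
It fails at once if a bystander is moved by more than 20 mm (distance of any of wipes_tub, tape_roll, jar, power_brick, bench_brush from where it was at the start of the episode above 0.02 m).
It also fails if it takes over 72 s, if anything falls off the work surface, if the arm or the gripper's body presses on something with over 40 N, if the wrist force passes 120 N, or if a joint passes its speed limit or range.

## Working session

There is one attempt and no reset: what is moved stays moved. The work goes in short steps, Python scripts to look and compute and a tool call to move; the robot and the scene stay as the last step left them, time stands still between calls to the robot, and variables do not carry over. Pictures are saved under pics/ and viewed, about 8 in all and at most 12, crops included, and the job is handed in when it is done.

Besides the shell and the picture viewer there is one more tool, called after "Call:" by a JSON object that holds its "method" and its "body". move_arm: Moves the arm, as the interface text tells. Its arguments: {"type":"object","properties":{"motion":{"type":"array","items":{"type":"array"}}},"required":["motion"]}

```bash
mkdir -p pics
cat > h.py <<'E'
import numpy as np, cv2
from bench import monitor, viewer, workorder, spotter
def ray(cam,uv):
    c=viewer.calibration(cam);f=192/np.tan(np.radians(c["fovy"])/2)
    K=np.array([[f,0,c["cx"]],[0,f,c["cy"]],[0,0,1.]])
    p=cv2.undistortPoints(np.array([[uv]],float),K,np.array(c["distortion"],float))[0,0]
    E=np.array(c["extrinsics"]);return E[:3,3],E[:3,:3]@np.array([p[0],p[1],1.])
def at(cam,uv,z):
    o,d=ray(cam,uv);return (o+d*(z-o[2])/d[2])[:2].round(4)
def px(cam,P):
    c=viewer.calibration(cam);f=192/np.tan(np.radians(c["fovy"])/2)
    K=np.array([[f,0,c["cx"]],[0,f,c["cy"]],[0,0,1.]]);E=np.linalg.inv(np.array(c["extrinsics"]))
    r,_=cv2.Rodrigues(E[:3,:3]);return cv2.projectPoints(np.array(P,float).reshape(-1,3),r,E[:3,3],K,np.array(c["distortion"],float))[0][:,0].round(1)
E
python3 - <<'E'
from h import *
for c in("top","scene"):
    im=viewer.camera(c);cv2.imwrite(f"pics/{c}0.png",cv2.resize(im,(800,600),interpolation=cv2.INTER_CUBIC))
    k=viewer.calibration(c);print(c,k["fovy"],np.array(k["extrinsics"]).round(3).tolist())
    for n,z in(("tray",.03),("dock",.035),("crucible_blue",.052),("crucible_white1",.052),("balance_pan",.081),("balance",.061)):
        for d in spotter.search_frame(c,n)[:4]:
            uv=np.array(d["centre"])*[512,384];print(n,round(d["score"],2),uv.round(1),at(c,uv,z))
print(monitor.get_obs())
E
```

```text
top 45.667727232688705 [[0.016, -0.995, 0.094, 0.444], [-1.0, -0.015, 0.014, 0.009], [-0.012, -0.094, -0.995, 1.561], [0.0, 0.0, 0.0, 1.0]]
tray 0.75 [308.9 203.6] [ 0.5519 -0.168 ]
dock 0.9 [306.6 261. ] [ 0.361  -0.1606]
crucible_blue 0.58 [294.2 194.3] [ 0.5805 -0.1166]
crucible_white1 0.55 [311.5 198.4] [ 0.5677 -0.174 ]
crucible_white1 0.45 [367.3 221.5] [ 0.4942 -0.3579]
crucible_white1 0.4 [287.4 155.8] [ 0.7095 -0.0929]
balance_pan 0.7 [175. 209.] [0.5238 0.2731]
balance 0.87 [173.1 211.8] [0.5156 0.2826]
balance 0.32 [312.8 196.4] [ 0.5736 -0.1771]
scene 56.969681581987494 [[0.7, 0.477, -0.531, 1.156], [0.713, -0.491, 0.5, -0.535], [-0.022, -0.729, -0.685, 0.817], [0.0, 0.0, 0.0, 1.0]]
tray 0.78 [208.5 235.3] [ 0.577  -0.1853]
dock 0.67 [170.5 195.1] [ 0.3613 -0.1682]
dock 0.55 [209.3 238.3] [ 0.591  -0.1928]
crucible_blue 0.44 [225.4 220.3] [ 0.5841 -0.1246]
crucible_white1 0.7 [185.3 238.6] [ 0.5562 -0.2482]
crucible_white1 0.69 [250.9 265.4] [ 0.7508 -0.1813]
crucible_white1 0.68 [227.1 281.9] [ 0.7443 -0.2572]
crucible_white1 0.59 [206.2 227.1] [ 0.5645 -0.1805]
balance_pan 0.89 [303.1 157.5] [0.5773 0.2308]
balance_pan 0.26 [154.4 279.6] [ 0.6294 -0.3884]
balance 0.91 [304.3 156.1] [0.5593 0.2607]
balance 0.47 [208.5 240.4] [ 0.6139 -0.2104]
{'time_s': 0.7, 'q': array([-1.33830725e+00,  1.80765369e-01,  1.60699934e+00, -3.39619042e-07,
        1.35379101e+00, -2.06306051e-01]), 'dq': array([-0.00026659, -0.00118099, -0.00041429, -0.00038646,  0.00089877,
        0.00025913]), 'joint_efforts': array([ 9.14626125e-04, -4.44714260e+01, -3.51616395e+01, -2.72663992e-04,
        6.65524858e-04,  3.80274832e-05]), 'eef_pos': array([ 0.24430542, -0.52054051,  0.23930827]), 'eef_rot': array([1.84641705e-05, 9.76028734e-01, 2.17641703e-01, 7.58959266e-08]), 'wrist_force': array([-0.99742107, -0.07653032, -0.27980325]), 'torque': array([ 0.0399789 , -0.06966816,  0.00793891]), 'opening': 1.0027309280321095}
```

View pics/top0.png

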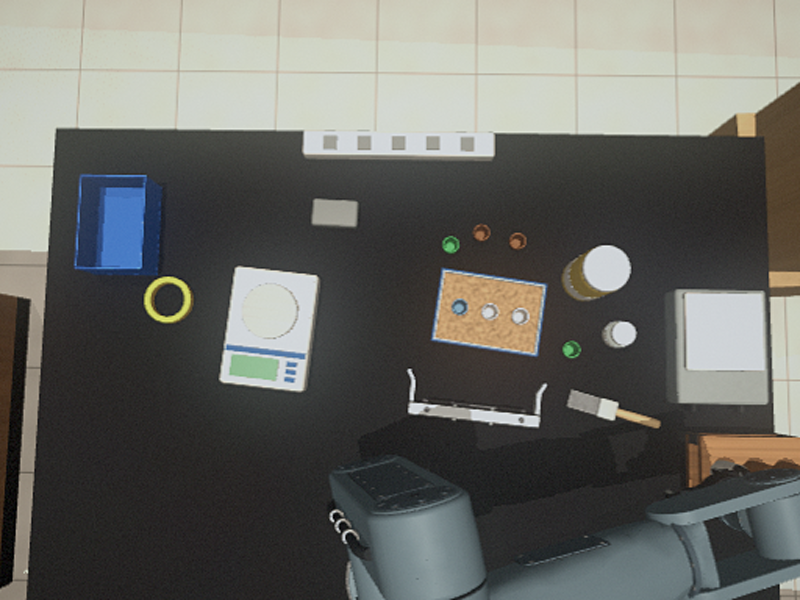

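View pics/scene0.png

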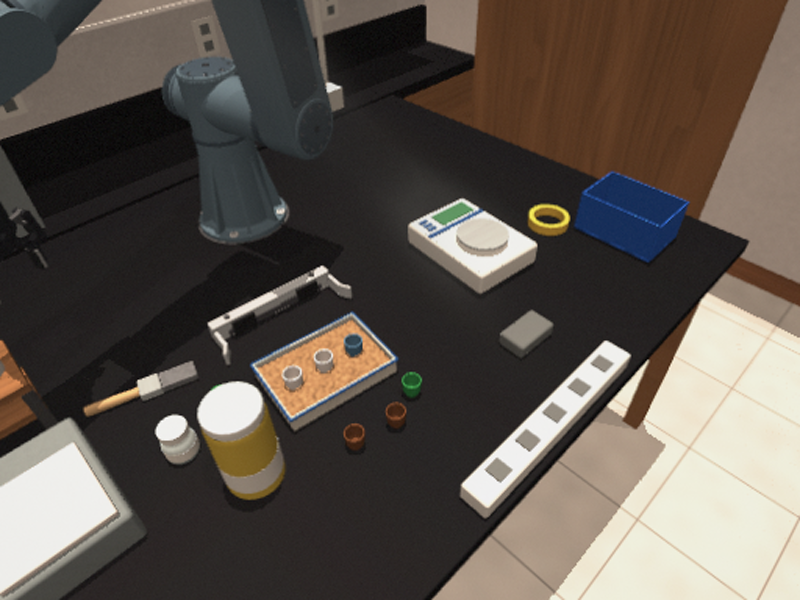

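The top picture shows the tray at about (490,312)/800 and its only blue crucible at (459,307). The fence is at (475,412) and the pan at (270,310). The green and brown look-alikes stand outside the tray. Next I'll get the corners from an enlarged crop.

Run:
```python
from h import *
im=viewer.camera("top")
cr=im[165:277,255:361]
cv2.imwrite("pics/crop1.png",cv2.resize(cr,None,fx=5.3,fy=5.3,interpolation=cv2.INTER_CUBIC))
for n,z in(("tray",.037),("dock",.042),("balance_pan",.081),("wipes_tub",.18),("jar",.07)):
    for d in spotter.outline_of("top",n)[:1]:
        m=np.array(d["region"]).astype(np.uint8);ys,xs=np.nonzero(m)
        b=cv2.boxPoints(cv2.minAreaRect(np.c_[xs,ys].astype(np.float32)))
        w=np.array([at("top",p,z) for p in b]);print(n,round(d["score"],2),b.round(1).tolist(),w.tolist(),w.mean(0))
```

```text
tray 0.61 [[275.20001220703125, 218.10000610351562], [282.3999938964844, 170.5], [351.6000061035156, 180.89999389648438], [344.3999938964844, 228.60000610351562]] [[0.5012, -0.055], [0.6619, -0.0775], [0.6298, -0.31], [0.47, -0.2854]] [ 0.565725 -0.181975]
dock 0.91 [[261.29998779296875, 256.20001220703125], [348.0, 245.89999389648438], [351.0, 271.20001220703125], [264.29998779296875, 281.5]] [[0.3746, -0.0105], [0.4131, -0.2961], [0.3308, -0.3056], [0.2924, -0.0215]] [ 0.352725 -0.158425]
balance_pan 0.91 [[140.39999389648438, 244.0], [149.8000030517578, 169.0], [205.3000030517578, 175.89999389648438], [195.89999389648438, 251.0]] [[0.4086, 0.3818], [0.6542, 0.3604], [0.6339, 0.1772], [0.3894, 0.2012]] [0.521525 0.28015 ]
wipes_tub 0.59 [[354.79998779296875, 171.60000610351562], [395.20001220703125, 151.39999389648438], [408.6000061035156, 178.1999969482422], [368.20001220703125, 198.39999389648438]] [[0.6412, -0.2899], [0.7053, -0.4135], [0.6234, -0.453], [0.5599, -0.33]] [ 0.63245 -0.3716 ]
jar 0.84 [[386.0, 205.0], [406.0, 205.0], [406.0, 222.0], [386.0, 222.0]] [[0.5484, -0.4148], [0.5494, -0.4799], [0.494, -0.479], [0.4929, -0.4141]] [ 0.521175 -0.44695 ]
```

View pics/crop1.png

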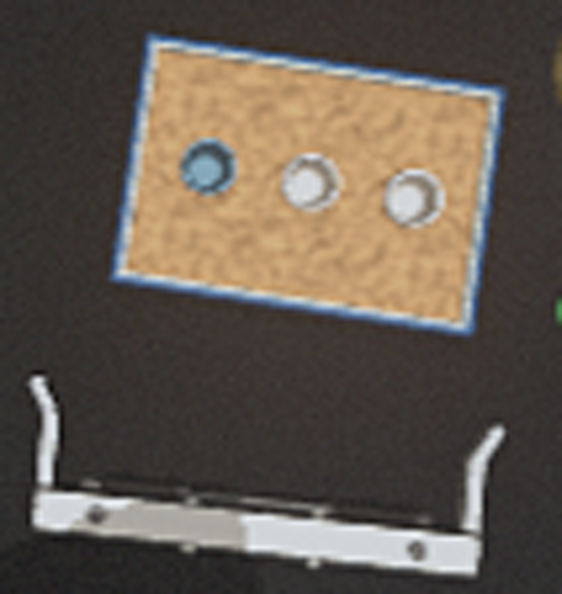

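Run:
```python
from h import *
def c(p): return ((p[0]+.5)/5.3-.5+255,(p[1]+.5)/5.3-.5+165)
T=np.array([at("top",c(p),.037) for p in((148,35),(505,90),(472,332),(113,279))]);print("tray",T.tolist(),T.mean(0))
for i in range(4):
    d=T[(i+1)%4]-T[i];print(np.linalg.norm(d),np.degrees(np.arctan2(d[1],d[0])))
D=np.array([at("top",c(p),.042) for p in((36,490),(481,536),(476,576),(33,528))]);print("fence",D.tolist(),D.mean(0))
d=D[0]-D[1];print(np.linalg.norm(d),np.degrees(np.arctan2(d[1],d[0])));d=D[3]-D[2];print(np.linalg.norm(d),np.degrees(np.arctan2(d[1],d[0])))
E_=np.array([at("top",c(p),.034) for p in((58,432),(51,488),(469,470),(464,528),(36,378),(502,430))]);print("ears",E_.tolist())
for n,p in(("blue",(208,166)),("w",(310,183)),("w",(414,198))): print(n,at("top",c(p),.052))
# pan circle
im=viewer.camera("top")[165:235,140:210]
cv2.imwrite("pics/pan.png",cv2.resize(im,None,fx=6,fy=6,interpolation=cv2.INTER_CUBIC))
```

```text
tray [[0.6594, -0.078], [0.6276, -0.3042], [0.4744, -0.2829], [0.504, -0.0575]] [ 0.56635 -0.18065]
0.2284243419603086 -98.0024002338634
0.15467362412512362 172.08468378061394
0.22733525903387708 82.51860899850296
0.15674632372084518 -7.514931753749019
fence [[0.3718, -0.0108], [0.3482, -0.2872], [0.3236, -0.284], [0.3483, -0.0093]] [ 0.347975 -0.147825]
0.2774056956877418 85.11972234875837
0.2758082304790776 84.86199417622512
ears [[0.4077, -0.0242], [0.3728, -0.0203], [0.3884, -0.2814], [0.3524, -0.2782], [0.4412, -0.0099], [0.4136, -0.3021]]
blue [ 0.5751 -0.1155]
w [ 0.5654 -0.1792]
w [ 0.557  -0.2441]
```

View pics/pan.png

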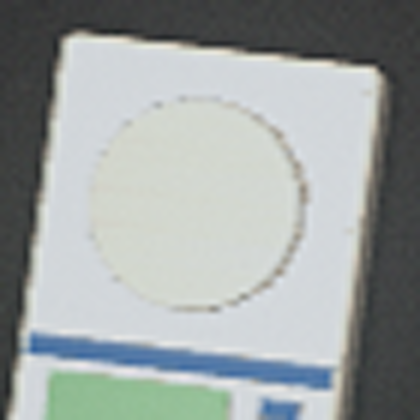

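The close crop confirms one blue crucible in the left pocket and white ones in the other two. The tray measures 228 x 156 mm and the fence 276 mm, both as given. The pan circle in its crop is centred at about (197,204). Next I work out the pan centre and the approach move.

```bash
cat >> h.py <<'E'
from scipy.spatial.transform import Rotation as R
def go(pos,head,o=None):
    "units from current pose to tool-down pose with tool-x heading (deg)"
    o=o or monitor.get_obs();q=o["eef_rot"];A=R.from_quat([q[1],q[2],q[3],q[0]])
    h=np.radians(head);B=R.from_matrix(np.array([[np.cos(h),np.sin(h),0],[np.sin(h),-np.cos(h),0],[0,0,-1.]]))
    return (A.inv().apply(np.array(pos)-o["eef_pos"])/.06).round(3),(np.degrees((A.inv()*B).as_rotvec())/8).round(3)
E
python3 - <<'E'
from h import *
print("pan",at("top",(197.5/6-.5+140,204.5/6-.5+165),.081))
print([at("top",(x/1.5625,y/1.5625),.036).tolist() for x,y in((450,244),(481,232),(517,241))])
print(go((.6745,-.195,.2),-7.8))
print(go((.6745,-.195,.06),-7.8))
E
```

```text
pan [0.5577 0.2826]
[[0.7111, -0.0961], [0.7384, -0.1629], [0.7197, -0.2408]]
(array([ 8.796, -1.865,  0.655]), array([-0.   , -0.   ,  4.118]))
(array([ 8.796, -1.865,  2.989]), array([-0.   , -0.   ,  4.118]))
```

Call:
{"method": "move_arm", "body": {"motion": [[[0.9, -0.19, 0.1], [0, 0, 0.4], 100], [[1.8, -0.38, 0.2], [0, 0, 0.8], 100], [[2.7, -0.57, 0.3], [0, 0, 1.25], 100], [[3.6, -0.76, 0.4], [0, 0, 1.7], 100], [[4.5, -0.95, 0.5], [0, 0, 2.1], 100], [[5.4, -1.14, 0.55], [0, 0, 2.5], 100], [[6.3, -1.33, 0.6], [0, 0, 2.9], 100], [[7.2, -1.52, 0.65], [0, 0, 3.4], 100], [[8.0, -1.7, 0.65], [0, 0, 3.8], 100], [[8.8, -1.865, 0.65], [0, 0, 4.118], 100]]}}

```text
time_s: 2.3
eef_pos: [0.676, -0.1936, 0.2001]
eef_rot: [0.0, 0.998, -0.069, -0.0]
wrist_force: [0.8, 0.0, 0.6]
opening: 1.002
```

Run:
```python
from h import *
print(go((.6745,-.195,.08),-7.8),go((.6745,-.195,.02),-7.8));o=monitor.get_obs();print(o["q"],o["eef_pos"],o["wrist_force"])
```

```text
(array([-0.021,  0.026,  2.002]), array([ 0.001,  0.001, -0.01 ])) (array([-0.021,  0.026,  3.002]), array([ 0.001,  0.001, -0.01 ]))
[-4.47254838e-01  4.92002697e-01  1.28411877e+00 -1.17297888e-04
  1.36557975e+00  1.26107731e+00] [ 0.67597357 -0.19363528  0.20012134] [0.75839814 0.03635765 0.62812083]
```

Call:
{"method": "move_arm", "body": {"motion": [[[0, 0, 0.6], [0, 0, 0], 100], [[0, 0, 1.2], [0, 0, 0], 100], [[0, 0, 1.7], [0, 0, 0], 100], [[0, 0, 2.1], [0, 0, 0], 100], [[0, 0, 2.3], [0, 0, 0], 100], [[0, 0, 2.3], [0, 0, 0], 100]]}}

```text
time_s: 3.05
eef_pos: [0.6743, -0.1947, 0.0615]
eef_rot: [-0.0, 0.998, -0.068, -0.001]
wrist_force: [0.2, 0.2, -0.2]
opening: 0.999
```

Run:
```python
from h import *
im=viewer.camera("scene");cv2.imwrite("pics/s1.png",cv2.resize(im[150:300,120:320],(800,600),interpolation=cv2.INTER_CUBIC))
```

```text
(no output)
```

View pics/s1.png

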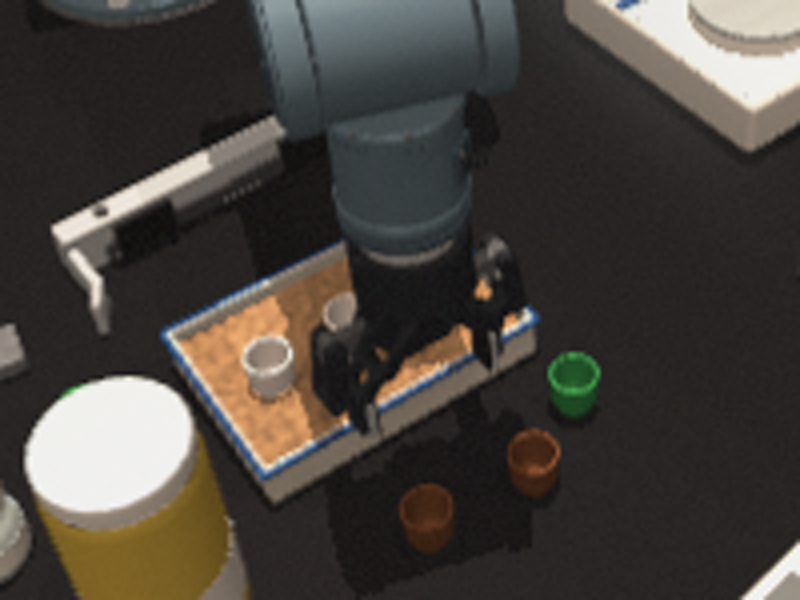

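The fingertips, at about (370,425) and (490,360), hang just beyond the far lip and clear of the look-alikes. I'm going down.

Call:
{"method": "move_arm", "body": {"motion": [[[0, 0, 0.2], [0, 0, 0], 100], [[0, 0, 0.4], [0, 0, 0], 100], [[0, 0, 0.6], [0, 0, 0], 100], [[0, 0, 0.72], [0, 0, 0], 100], [[0, 0, 0.72], [0, 0, 0], 100]]}}

```text
time_s: 3.72
eef_pos: [0.6741, -0.1946, 0.0179]
eef_rot: [-0.0, 0.998, -0.068, -0.001]
wrist_force: [0.1, -0.6, -0.2]
opening: 1.001
```

Call:
{"method": "move_arm", "body": {"motion": [[[-0.08, 0, 0], [0, 0, 0], 100], [[-0.16, 0, 0], [0, 0, 0], 100], [[-0.2, 0, 0], [0, 0, 0], 100], [[-0.24, 0, 0], [0, 0, 0], 100], [[-0.24, 0, 0], [0, 0, 0], 100]]}}

```text
time_s: 4.35
eef_pos: [0.6604, -0.193, 0.0193]
eef_rot: [0.0, 0.998, -0.068, 0.0]
wrist_force: [1.2, -0.0, -0.5]
opening: 1.001
```

Call:
{"method": "move_arm", "body": {"motion": [[[-0.03, 0, 0], [0, 0, 0], 100], [[-0.06, 0, 0], [0, 0, 0], 100], [[-0.09, 0, 0], [0, 0, 0], 100], [[-0.12, 0, 0], [0, 0, 0], 100]]}}

```text
time_s: 4.85
eef_pos: [0.6538, -0.1921, 0.0192]
eef_rot: [0.0, 0.998, -0.068, 0.001]
wrist_force: [4.4, 0.1, -2.3]
opening: 1.002
```

Call:
{"method": "move_arm", "body": {"motion": [[[-0.03, 0, 0], [0, 0, 0], 100], [[-0.06, 0, 0], [0, 0, 0], 100], [[-0.09, 0, 0], [0, 0, 0], 100], [[-0.12, 0, 0], [0, 0, 0], 100]]}}

```text
time_s: 5.35
eef_pos: [0.6462, -0.191, 0.0191]
eef_rot: [0.0, 0.998, -0.068, 0.0]
wrist_force: [3.3, -0.5, -1.9]
opening: 0.999
```

Call:
{"method": "move_arm", "body": {"motion": [[[-0.1, -0.023, 0], [0, 0, -0.035], 100], [[-0.2, -0.047, 0], [0, 0, -0.07], 100], [[-0.3, -0.07, 0], [0, 0, -0.105], 100], [[-0.4, -0.094, 0], [0, 0, -0.14], 100], [[-0.5, -0.117, 0], [0, 0, -0.175], 100], [[-0.6, -0.141, 0], [0, 0, -0.21], 100], [[-0.7, -0.164, 0], [0, 0, -0.245], 100], [[-0.8, -0.188, 0], [0, 0, -0.28], 100], [[-0.9, -0.212, 0], [0, 0, -0.315], 100], [[-1.0, -0.235, 0], [0, 0, -0.35], 100]]}}

```text
time_s: 6.6
eef_pos: [0.5885, -0.1689, 0.0192]
eef_rot: [0.0, 0.999, -0.043, 0.0]
wrist_force: [4.5, -1.4, 1.2]
opening: 1.0
```

Run:
```python
from h import *
o=monitor.get_obs();print(o["wrist_force"],o["torque"])
for c in("top","scene"):
    im=viewer.camera(c)
    if c=="top": cv2.imwrite("pics/t2.png",cv2.resize(im[180:280,255:365],None,fx=5.4,fy=5.4,interpolation=cv2.INTER_CUBIC))
    for n,z in (("crucible_white1",.052),("crucible_blue",.052)):
        for d in spotter.search_frame(c,n)[:5]:
            print(c,n,round(d["score"],2),at(c,np.array(d["centre"])*[512,384],z))
```

```text
[ 4.5029695  -1.38647967  1.176535  ] [-0.21998523 -0.63624051  0.05307751]
top crucible_white1 0.67 [ 0.4909 -0.3582]
top crucible_white1 0.64 [ 0.7113 -0.1002]
top crucible_white1 0.35 [0.7683 0.1507]
scene crucible_white1 0.69 [ 0.7275 -0.1147]
scene crucible_white1 0.57 [ 0.7386 -0.2514]
scene crucible_white1 0.52 [ 0.498 -0.169]
scene crucible_white1 0.46 [ 0.4924 -0.2264]
scene crucible_white1 0.46 [ 0.7512 -0.1722]
scene crucible_blue 0.18 [ 0.616  -0.3857]
```

View pics/t2.png

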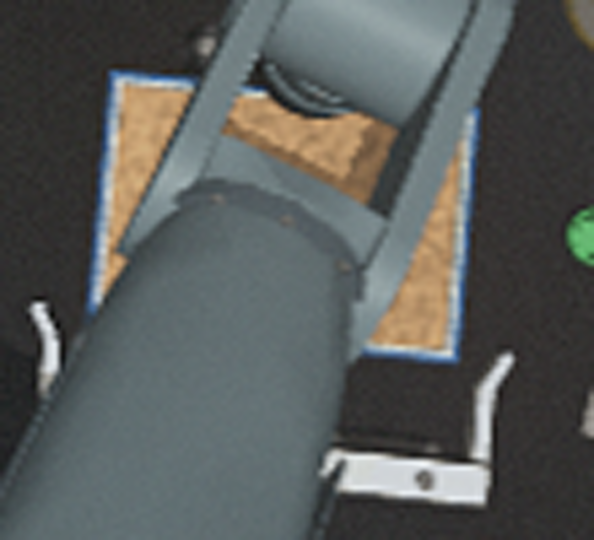

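Run:
```python
from h import *
c=lambda p:((p[0]+.5)/5.4-.5+255,(p[1]+.5)/5.4-.5+180)
A,B,C=[at("top",c(p),.037) for p in((111,72),(480,110),(458,361))]
print(A,B,C,np.degrees(np.arctan2(*(A-B)[::-1])),np.degrees(np.arctan2(*(B-C)[::-1])),(A+C)/2)
m=(A+C)/2-[.348,-.1478];print(m@[.9962,-.0872],m@[.0872,.9962])
print([at("top",c(p),.034) for p in((475,432),(486,470))])
```

```text
[ 0.5855 -0.054 ] [ 0.5653 -0.2826] [ 0.4107 -0.2687] 84.95023426477499 -5.13761771307077 [ 0.4981  -0.16135]
0.15071118 -0.0004097900000000045
[array([ 0.3676, -0.2796]), array([ 0.3447, -0.2862])]
```

The tray is on target: s = 151 mm, y offset about 0, square to 0.1°. I'll brighten the earlier crop to narrow down where the pads are.

Run:
```python
import cv2,numpy as np
im=cv2.imread("pics/crop1.png")[440:594,10:520]
g=np.clip((im.astype(float)-20)*3.0,0,255).astype(np.uint8)
cv2.imwrite("pics/g.png",cv2.resize(g,None,fx=1.5,fy=3))
```

```text
(no output)
```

View pics/g.png

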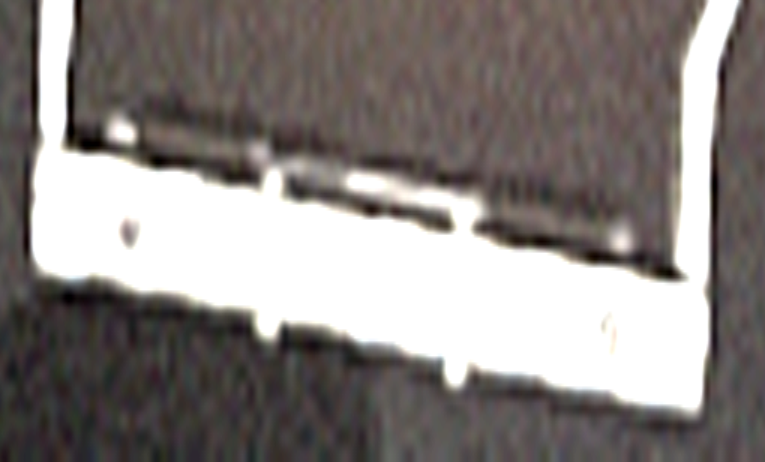

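The brightened view shows the pad faces about 15 mm in front of the fence's front edge, so the pads are roughly 40 mm away. I'll draw 27 mm, then feel.

Call:
{"method": "move_arm", "body": {"motion": [[[-0.07, 0, 0], [0, 0, 0], 100], [[-0.14, 0, 0], [0, 0, 0], 100], [[-0.21, 0, 0], [0, 0, 0], 100], [[-0.28, 0, 0], [0, 0, 0], 100], [[-0.33, 0, 0], [0, 0, 0], 100], [[-0.36, 0, 0], [0, 0, 0], 100], [[-0.385, 0, 0], [0, 0, 0], 100], [[-0.41, 0, 0], [0, 0, 0], 100], [[-0.43, 0, 0], [0, 0, 0], 100], [[-0.45, 0, 0], [0, 0, 0], 100]]}}

```text
time_s: 8.15
eef_pos: [0.5618, -0.1666, 0.0192]
eef_rot: [0.0, 0.999, -0.044, 0.0]
wrist_force: [3.3, -1.0, -1.0]
opening: 0.993
```

Call:
{"method": "move_arm", "body": {"motion": [[[-0.015, 0, 0], [0, 0, 0], 100], [[-0.03, 0, 0], [0, 0, 0], 100], [[-0.045, 0, 0], [0, 0, 0], 100]]}}

```text
time_s: 8.52
eef_pos: [0.5591, -0.1663, 0.0192]
eef_rot: [0.0, 0.999, -0.044, 0.0]
wrist_force: [3.6, -0.2, -1.8]
opening: 1.003
```

Call:
{"method": "move_arm", "body": {"motion": [[[-0.012, 0, 0], [0, 0, 0], 100], [[-0.024, 0, 0], [0, 0, 0], 100], [[-0.036, 0, 0], [0, 0, 0], 100]]}}

```text
time_s: 8.9
eef_pos: [0.557, -0.1661, 0.0191]
eef_rot: [0.0, 0.999, -0.044, 0.0]
wrist_force: [3.9, -1.8, -2.3]
opening: 1.0
```

```bash
python3 -c "
from h import *
for i in range(2):
    o=monitor.get_obs();print(o['wrist_force'],o['torque'],o['eef_pos'])
    viewer.camera('top')"
```

```text
[ 3.85553933 -1.77633715 -2.25693764] [-0.07037523 -0.52868442 -0.00951532] [ 0.55697972 -0.16610496  0.01914964]
[ 3.79450613 -0.50039574 -0.84139705] [-0.10605828 -0.55848912 -0.0364508 ] [ 0.55686151 -0.1661131   0.01910559]
```

Call:
{"method": "move_arm", "body": {"motion": [[[-0.012, 0, 0], [0, 0, 0], 100], [[-0.024, 0, 0], [0, 0, 0], 100], [[-0.036, 0, 0], [0, 0, 0], 100]]}}

```text
time_s: 9.38
eef_pos: [0.5548, -0.1659, 0.0191]
eef_rot: [0.0, 0.999, -0.044, 0.0]
wrist_force: [4.1, -0.3, -1.4]
opening: 1.0
```

Call:
{"method": "move_arm", "body": {"motion": [[[-0.012, 0, 0], [0, 0, 0], 100], [[-0.024, 0, 0], [0, 0, 0], 100]]}}

```text
time_s: 9.62
eef_pos: [0.5533, -0.1658, 0.0191]
eef_rot: [0.0, 0.999, -0.044, 0.0]
wrist_force: [3.9, -0.3, -2.0]
opening: 0.997
```

Call:
{"method": "move_arm", "body": {"motion": [[[-0.012, 0, 0], [0, 0, 0], 100], [[-0.024, 0, 0], [0, 0, 0], 100]]}}

```text
time_s: 9.88
eef_pos: [0.5519, -0.1657, 0.0191]
eef_rot: [0.0, 0.999, -0.044, 0.0]
wrist_force: [4.2, -0.7, -1.1]
opening: 1.002
```

Call:
{"method": "move_arm", "body": {"motion": [[[-0.012, 0, 0], [0, 0, 0], 100], [[-0.024, 0, 0], [0, 0, 0], 100]]}}

```text
time_s: 10.12
eef_pos: [0.5505, -0.1656, 0.0191]
eef_rot: [0.0, 0.999, -0.044, 0.0]
wrist_force: [4.2, 0.2, -1.7]
opening: 0.997
```

Call:
{"method": "move_arm", "body": {"motion": [[[-0.012, 0, 0], [0, 0, 0], 100], [[-0.024, 0, 0], [0, 0, 0], 100]]}}

```text
time_s: 10.38
eef_pos: [0.549, -0.1654, 0.0191]
eef_rot: [0.0, 0.999, -0.044, 0.0]
wrist_force: [4.1, -0.2, -0.4]
opening: 0.997
```

Call:
{"method": "move_arm", "body": {"motion": [[[-0.012, 0, 0], [0, 0, 0], 100], [[-0.024, 0, 0], [0, 0, 0], 100]]}}

```text
time_s: 10.62
eef_pos: [0.5476, -0.1653, 0.0191]
eef_rot: [0.0, 0.999, -0.044, 0.0]
wrist_force: [5.0, -1.0, -1.0]
opening: 0.998
```

Call:
{"method": "move_arm", "body": {"motion": [[[-0.01, 0, 0], [0, 0, 0], 100], [[-0.015, 0, 0], [0, 0, 0], 100]]}}

```text
time_s: 10.88
eef_pos: [0.5467, -0.1652, 0.0191]
eef_rot: [0.0, 0.999, -0.044, 0.0]
wrist_force: [3.7, 0.3, -1.0]
opening: 1.002
```

Call:
{"method": "move_arm", "body": {"motion": [[[-0.012, 0, 0], [0, 0, 0], 100], [[-0.024, 0, 0], [0, 0, 0], 100]]}}

```text
time_s: 11.12
eef_pos: [0.5453, -0.1651, 0.0191]
eef_rot: [0.0, 0.999, -0.044, 0.0]
wrist_force: [3.7, -0.8, -0.6]
opening: 1.0
```

Call:
{"method": "move_arm", "body": {"motion": [[[-0.012, 0, 0], [0, 0, 0], 100], [[-0.024, 0, 0], [0, 0, 0], 100]]}}

```text
time_s: 11.38
eef_pos: [0.5438, -0.165, 0.0191]
eef_rot: [0.0, 0.999, -0.044, 0.0]
wrist_force: [5.1, -1.3, 0.1]
opening: 0.996
```

Call:
{"method": "move_arm", "body": {"motion": [[[-0.012, 0, 0], [0, 0, 0], 100], [[-0.02, 0, 0], [0, 0, 0], 100]]}}

```text
time_s: 11.62
eef_pos: [0.5426, -0.1648, 0.0191]
eef_rot: [-0.0, 0.999, -0.044, 0.0]
wrist_force: [3.7, -0.4, -0.5]
opening: 1.003
```

Call:
{"method": "move_arm", "body": {"motion": [[[-0.012, 0, 0], [0, 0, 0], 100], [[-0.024, 0, 0], [0, 0, 0], 100]]}}

```text
time_s: 11.88
eef_pos: [0.5412, -0.1647, 0.0191]
eef_rot: [-0.0, 0.999, -0.044, 0.0]
wrist_force: [4.7, -0.8, 0.2]
opening: 0.999
```

Call:
{"method": "move_arm", "body": {"motion": [[[-0.012, 0, 0], [0, 0, 0], 100], [[-0.024, 0, 0], [0, 0, 0], 100]]}}

```text
time_s: 12.12
eef_pos: [0.5398, -0.1646, 0.0191]
eef_rot: [0.0, 0.999, -0.044, 0.0]
wrist_force: [6.0, -0.7, -0.1]
opening: 1.001
```

Call:
{"method": "move_arm", "body": {"motion": [[[-0.008, 0, 0], [0, 0, 0], 100], [[-0.008, 0, 0], [0, 0, 0], 100]]}}

```text
time_s: 12.38
eef_pos: [0.5397, -0.1648, 0.0192]
eef_rot: [0.0, 0.999, -0.044, 0.001]
wrist_force: [5.3, -1.3, -1.4]
opening: 0.997
```

Call:
{"method": "move_arm", "body": {"motion": [[[-0.008, 0, 0], [0, 0, 0], 100], [[-0.008, 0, 0], [0, 0, 0], 100]]}}

```text
time_s: 12.62
eef_pos: [0.5396, -0.1649, 0.0193]
eef_rot: [0.0, 0.999, -0.044, 0.001]
wrist_force: [7.8, -1.5, -2.7]
opening: 1.0
```

Contact: the force climbs while the tool has stopped. I'm raising it towards 12 N at the wrist (4 N sliding friction plus 8 N on the pads).

Call:
{"method": "move_arm", "body": {"motion": [[[-0.01, 0, 0], [0, 0, 0], 100], [[-0.01, 0, 0], [0, 0, 0], 100]]}}

```text
time_s: 12.88
eef_pos: [0.5395, -0.1651, 0.0194]
eef_rot: [0.001, 0.999, -0.044, 0.001]
wrist_force: [8.4, -1.6, -4.4]
opening: 1.001
```

Call:
{"method": "move_arm", "body": {"motion": [[[-0.008, 0, 0.012], [0, 0, 0], 100], [[-0.012, 0, 0.012], [0, 0, 0], 100]]}}

```text
time_s: 13.12
eef_pos: [0.5394, -0.1652, 0.0192]
eef_rot: [0.001, 0.999, -0.044, 0.002]
wrist_force: [9.5, -0.9, -2.3]
opening: 1.002
```

```bash
python3 -c "
from h import *
for i in range(3):
    o=monitor.get_obs();print(o['wrist_force'],o['torque'],o['eef_pos'],o['time_s'])
    viewer.camera('top')"
```

```text
[ 9.4554574  -0.93032355 -2.31935915] [-0.1779038  -1.42833302 -0.32679272] [ 0.5394483  -0.16518819  0.01924323] 13.125
[ 8.92356579 -1.96660258 -1.95096622] [-0.20583563 -1.36963512 -0.33357946] [ 0.53943614 -0.16518109  0.01921311] 13.175
[ 8.93436401 -1.43120584 -1.96481246] [-0.12310008 -1.36123774 -0.23817384] [ 0.53943024 -0.1652069   0.01924149] 13.225
```

Call:
{"method": "move_arm", "body": {"motion": [[[-0.012, 0, 0.004], [0, 0, 0], 100], [[-0.02, 0, 0.006], [0, 0, 0], 100], [[-0.02, 0, 0.006], [0, 0, 0], 100]]}}

```text
time_s: 13.65
eef_pos: [0.5394, -0.1653, 0.0193]
eef_rot: [0.001, 0.999, -0.044, 0.003]
wrist_force: [11.7, 0.2, -2.6]
opening: 1.001
```

Call:
{"method": "move_arm", "body": {"motion": [[[0, 0, 0], [0, 0, 0], 100], [[0, 0, 0], [0, 0, 0], 100], [[0, 0, 0], [0, 0, 0], 100], [[0, 0, 0], [0, 0, 0], 100], [[0, 0, 0], [0, 0, 0], 100], [[0, 0, 0], [0, 0, 0], 100], [[0, 0, 0], [0, 0, 0], 100], [[0, 0, 0], [0, 0, 0], 100], [[0, 0, 0], [0, 0, 0], 100], [[0, 0, 0], [0, 0, 0], 100]]}}

```text
time_s: 14.9
eef_pos: [0.5394, -0.1653, 0.0193]
eef_rot: [0.001, 0.999, -0.044, 0.003]
wrist_force: [12.3, -0.5, -2.2]
opening: 0.999
```

Run:
```python
from h import *
o=monitor.get_obs();print(o["wrist_force"],o["torque"])
im=viewer.camera("top");cv2.imwrite("pics/t3.png",cv2.resize(im[180:280,255:365],None,fx=5.4,fy=5.4,interpolation=cv2.INTER_CUBIC))
```

```text
[12.34021963 -0.46693234 -2.2161072 ] [-0.03882349 -1.92836773 -0.32825002]
```

View pics/t3.png

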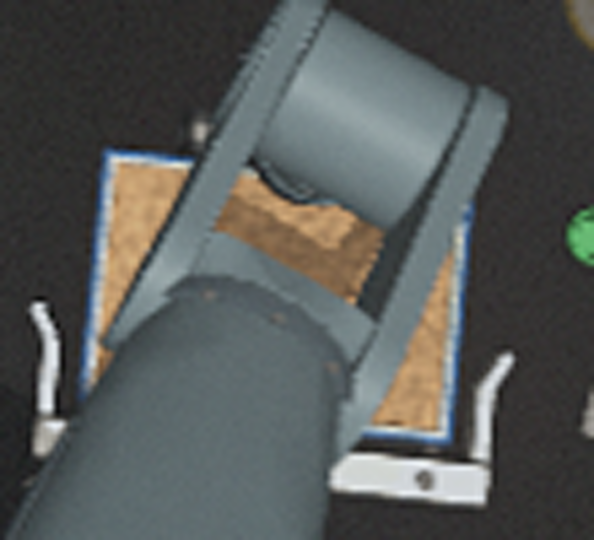

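The tray sits squarely between the ears, its near lip about 10 mm in front of the fence's front edge. It was held at 12 N at the wrist for 1.3 s (about 8 N on the pads). Backing off and up.

Call:
{"method": "move_arm", "body": {"motion": [[[0.03, 0, 0], [0, 0, 0], 100], [[0.06, 0, 0], [0, 0, 0], 100], [[0.09, 0, 0], [0, 0, 0], 100], [[0.15, 0, 0], [0, 0, 0], 100], [[0.3, 0, 0], [0, 0, 0], 100], [[0.4, 0, 0], [0, 0, 0], 100], [[0.4, 0, -0.5], [0, 0, 0], 100], [[0.4, 0, -1.2], [0, 0, 0], 100], [[0.4, 0, -1.9], [0, 0, 0], 100], [[0.4, 0, -2.5], [0, 0, 0], 100]]}}

```text
time_s: 16.2
eef_pos: [0.5607, -0.1665, 0.1698]
eef_rot: [0.0, 0.999, -0.044, 0.0]
wrist_force: [0.8, -0.4, 0.2]
opening: 0.997
```

Run:
```python
from h import *
o=monitor.get_obs();print(o["eef_pos"],o["wrist_force"])
for c in("scene","top"):
    viewer.camera(c)
    for n in("crucible_blue","crucible_white1"):
        for d in spotter.search_frame(c,n)[:4]: print(c,n,round(d["score"],2),at(c,np.array(d["centre"])*[512,384],.045))
print(go((.4554,-.0927,.13),85))
```

```text
[ 0.56073182 -0.16649277  0.16982507] [ 0.77855083 -0.39287652  0.23613106]
scene crucible_blue 0.51 [ 0.4494 -0.0958]
scene crucible_white1 0.6 [ 0.7327 -0.2488]
scene crucible_white1 0.58 [ 0.7521 -0.1745]
scene crucible_white1 0.42 [ 0.4358 -0.2188]
top crucible_blue 0.17 [0.5084 0.282 ]
top crucible_white1 0.65 [ 0.7359 -0.1625]
top crucible_white1 0.63 [ 0.4955 -0.3628]
top crucible_white1 0.6 [ 0.7253 -0.2337]
top crucible_white1 0.5 [ 0.711  -0.0927]
(array([-1.834, -1.064,  0.616]), array([-1.800e-02,  7.000e-03, -1.125e+01]))
```

Call:
{"method": "move_arm", "body": {"motion": [[[-0.2, -0.12, 0], [0, 0, -1.25], 75], [[-0.4, -0.24, 0], [0, 0, -2.5], 75], [[-0.6, -0.36, 0], [0, 0, -3.75], 75], [[-0.8, -0.48, 0], [0, 0, -5.0], 75], [[-1.0, -0.6, 0], [0, 0, -6.25], 75], [[-1.2, -0.72, 0.1], [0, 0, -7.5], 75], [[-1.4, -0.84, 0.2], [0, 0, -8.75], 75], [[-1.6, -0.95, 0.3], [0, 0, -10.0], 75], [[-1.834, -1.064, 0.4], [0, 0, -11.25], 75], [[-1.834, -1.064, 0.4], [0, 0, -11.25], 75]]}}

```text
time_s: 17.75
eef_pos: [0.4544, -0.0922, 0.1422]
eef_rot: [-0.002, 0.738, 0.675, -0.001]
wrist_force: [0.5, -0.0, 0.8]
opening: 0.749
```

Run:
```python
from h import *
print(go((.4554,-.0927,.09),85))
im=viewer.camera("scene");print(px("scene",[(.4554,-.0927,.052),(.4497,-.1575,.052),(.4554,-.0927,.016)]))
im=im[130:250,140:300];cv2.imwrite("pics/s2.png",cv2.resize(im,(800,600),interpolation=cv2.INTER_CUBIC))
```

```text
(array([-0.009,  0.021,  0.869]), array([-0.029, -0.011, -0.009]))
[[206.4 193.7]
 [188.7 203.3]
 [207.7 201.8]]
```

View pics/s2.png

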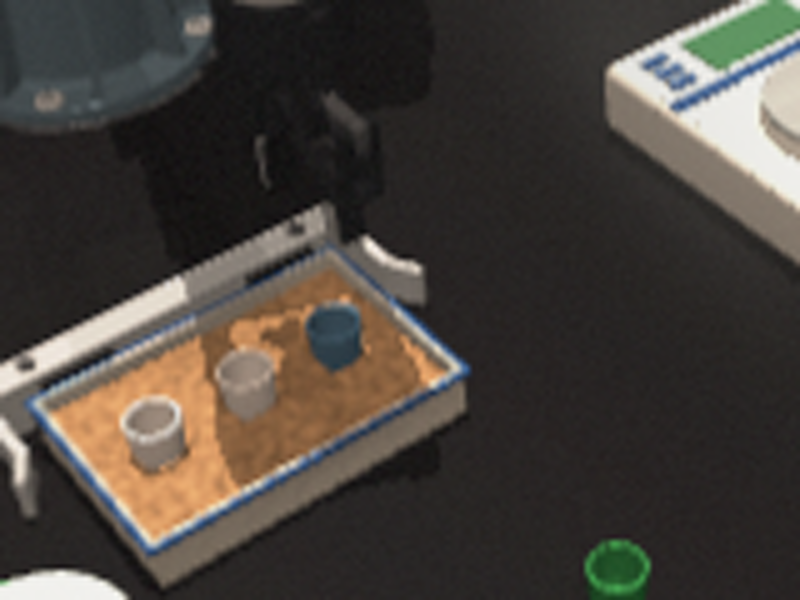

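The blue rim is at (334,320) in the crop, i.e. (206.8,194.0) in the picture against a predicted (206.4,193.7). The position is confirmed to about 2 mm, so I'm descending over it.

Call:
{"method": "move_arm", "body": {"motion": [[[-0.01, 0.02, 0.4], [-0.03, -0.01, 0], 75], [[-0.01, 0.02, 0.8], [-0.03, -0.01, 0], 75], [[-0.01, 0.02, 1.1], [-0.03, -0.01, 0], 75], [[-0.01, 0.02, 1.35], [-0.03, -0.01, 0], 75], [[-0.01, 0.02, 1.55], [-0.03, -0.01, 0], 75], [[-0.01, 0.02, 1.7], [-0.03, -0.01, 0], 75], [[-0.01, 0.02, 1.8], [-0.03, -0.01, 0], 75], [[-0.01, 0.02, 1.8], [-0.03, -0.01, 0], 75]]}}

```text
time_s: 18.8
eef_pos: [0.4572, -0.0938, 0.0358]
eef_rot: [0.002, 0.737, 0.676, 0.001]
wrist_force: [-0.3, 0.1, -0.5]
opening: 0.749
```

Call:
{"method": "move_arm", "body": {"motion": [[[0.015, -0.03, 0.02], [0, 0, 0], 75], [[0.015, -0.03, 0.02], [0, 0, 0], 60], [[0.015, -0.03, 0.02], [0, 0, 0], 50], [[0.015, -0.03, 0.02], [0, 0, 0], 44], [[0.015, -0.03, 0.02], [0, 0, 0], 38], [[0.015, -0.03, 0.02], [0, 0, 0], 32], [[0.015, -0.03, 0.02], [0, 0, 0], 26], [[0.015, -0.03, 0.02], [0, 0, 0], 20], [[0.015, -0.03, 0.02], [0, 0, 0], 20]]}}

```text
time_s: 19.92
eef_pos: [0.4558, -0.0929, 0.0352]
eef_rot: [0.002, 0.737, 0.676, 0.001]
wrist_force: [-2.2, 0.7, 5.8]
opening: 0.389
```

Call:
{"method": "move_arm", "body": {"motion": [[[0, 0, -0.03], [0, 0, 0], 10], [[0, 0, -0.08], [0, 0, 0], 10], [[0, 0, -0.16], [0, 0, 0], 10], [[0, 0, -0.26], [0, 0, 0], 10], [[0, 0, -0.4], [0, 0, 0], 10], [[0, 0, -0.7], [0, 0, 0], 10], [[0, 0, -1.1], [0, 0, 0], 10], [[0, 0, -1.6], [0, 0, 0], 10], [[0, 0, -2.1], [0, 0, 0], 10], [[0, 0, -2.1], [0, 0, 0], 10]]}}

```text
time_s: 21.18
eef_pos: [0.4568, -0.0934, 0.1636]
eef_rot: [0.005, 0.737, 0.676, 0.002]
wrist_force: [-0.2, -0.7, -0.7]
opening: 0.389
```

Run:
```python
from h import *
o=monitor.get_obs();print(o["wrist_force"],o["q"])
im=viewer.camera("scene");cv2.imwrite("pics/s3.png",cv2.resize(im[100:250,140:340],(800,600),interpolation=cv2.INTER_CUBIC))
print(px("scene",o["eef_pos"]))
print(go((.5577,.2826,.16),85))
```

```text
[-0.18374184 -0.69270028 -0.73169113] [-4.57325784e-01  1.38182968e-02  1.95227339e+00  3.05323796e-04
  1.16520563e+00 -3.70172530e-01]
[[202.  166.6]]
(array([6.383, 1.146, 0.025]), array([ 0.049,  0.018, -0.   ]))
```

View pics/s3.png

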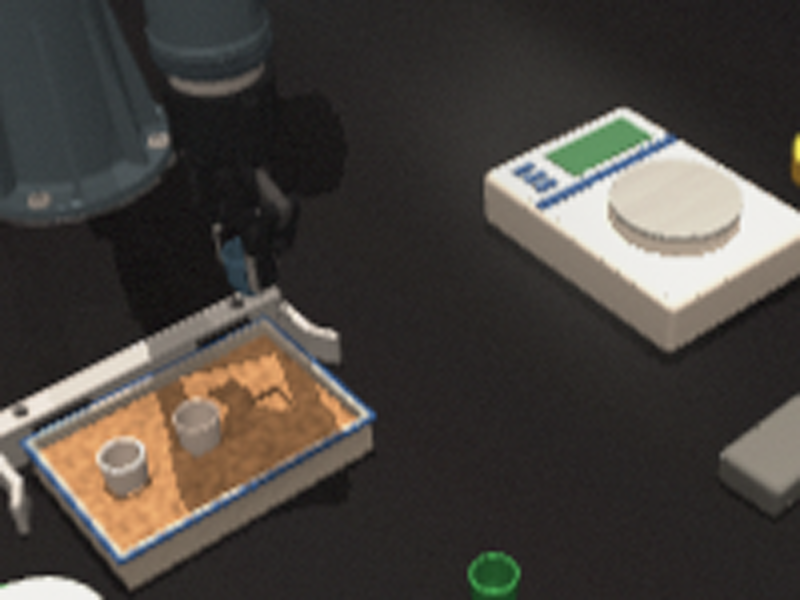

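The blue crucible is held, at (235,262). Both white ones are still in their pockets and the tray is at the fence. Carrying it to the pan.

Call:
{"method": "move_arm", "body": {"motion": [[[0.4, 0.07, 0], [0.05, 0.02, 0], 10], [[1.0, 0.18, 0], [0.05, 0.02, 0], 10], [[1.7, 0.3, 0], [0.05, 0.02, 0], 10], [[2.5, 0.45, 0], [0.05, 0.02, 0], 10], [[3.3, 0.6, 0], [0.05, 0.02, 0], 10], [[4.1, 0.74, 0], [0.05, 0.02, 0], 10], [[4.9, 0.88, 0], [0.05, 0.02, 0], 10], [[5.6, 1.0, 0], [0.05, 0.02, 0], 10], [[6.1, 1.1, 0], [0.05, 0.02, 0], 10], [[6.383, 1.146, 0], [0.05, 0.02, 0], 10]]}}

```text
time_s: 22.48
eef_pos: [0.5562, 0.284, 0.1587]
eef_rot: [-0.002, 0.737, 0.676, -0.002]
wrist_force: [1.2, 1.1, 0.1]
opening: 0.391
```

Run:
```python
from h import *
o=monitor.get_obs();print(o["wrist_force"],o["q"],o["eef_pos"])
print("pan scene",at("scene",(308.5,149.8),.081))
for p in(.11,.1): print(go((.5577,.2826,p),85))
for d in spotter.search_frame("scene","crucible_blue")[:1]:pass
im=viewer.camera("scene");cv2.imwrite("pics/s4.png",cv2.resize(im[70:220,220:420],(800,600),interpolation=cv2.INTER_CUBIC))
```

```text
[1.2433707  1.07422349 0.14595843] [0.28121007 0.36948549 1.54186907 0.00243636 1.2351108  0.36640669] [0.55615469 0.28401433 0.15869238]
pan scene [0.5627 0.2772]
(array([-0.022,  0.032,  0.811]), array([-0.038, -0.003,  0.009]))
(array([-0.022,  0.033,  0.978]), array([-0.038, -0.003,  0.009]))
```

View pics/s4.png

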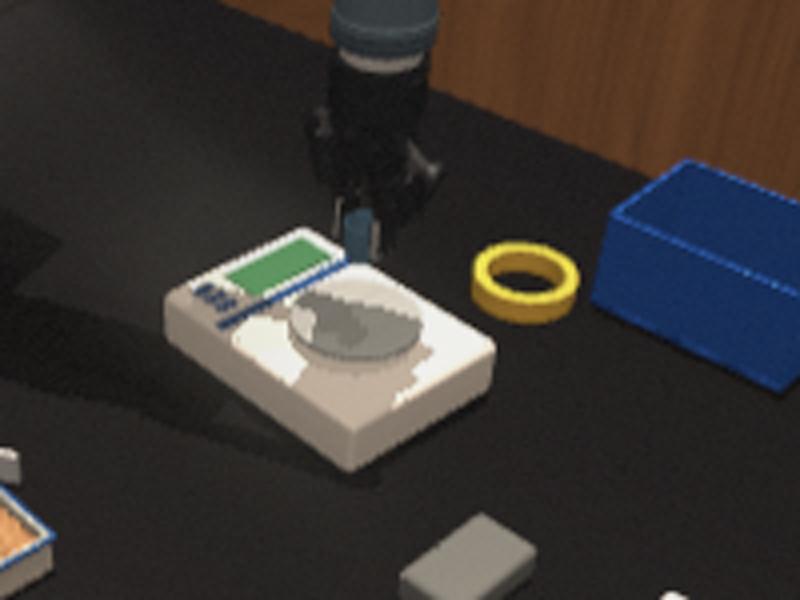

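The crucible is at (358,235) in the crop, above the pan's centre line. The pan estimates from the two cameras agree within 7 mm. Lowering.

Call:
{"method": "move_arm", "body": {"motion": [[[-0.045, 0.055, 0.2], [-0.04, 0, 0], 10], [[-0.045, 0.055, 0.4], [-0.04, 0, 0], 10], [[-0.045, 0.055, 0.55], [-0.04, 0, 0], 10], [[-0.045, 0.055, 0.68], [-0.04, 0, 0], 10], [[-0.045, 0.055, 0.77], [-0.04, 0, 0], 10], [[-0.045, 0.055, 0.84], [-0.04, 0, 0], 10], [[-0.045, 0.055, 0.88], [-0.04, 0, 0], 10], [[-0.045, 0.055, 0.88], [-0.04, 0, 0], 10]]}}

```text
time_s: 23.58
eef_pos: [0.5599, 0.28, 0.1077]
eef_rot: [0.001, 0.737, 0.676, 0.001]
wrist_force: [0.0, 0.2, -0.5]
opening: 0.39
```

Call:
{"method": "move_arm", "body": {"motion": [[[0, 0, 0.025], [0, 0, 0], 10], [[0, 0, 0.05], [0, 0, 0], 10], [[0, 0, 0.075], [0, 0, 0], 10], [[0, 0, 0.09], [0, 0, 0], 10]]}}

```text
time_s: 24.08
eef_pos: [0.5599, 0.28, 0.1022]
eef_rot: [0.001, 0.737, 0.676, 0.001]
wrist_force: [1.0, 0.5, 0.1]
opening: 0.394
```

Call:
{"method": "move_arm", "body": {"motion": [[[0, 0, 0.008], [0, 0, 0], 10], [[0, 0, 0.016], [0, 0, 0], 10]]}}

```text
time_s: 24.32
eef_pos: [0.56, 0.28, 0.1014]
eef_rot: [0.001, 0.737, 0.676, 0.002]
wrist_force: [0.7, -0.2, -0.7]
opening: 0.388
```

Call:
{"method": "move_arm", "body": {"motion": [[[0, 0, 0.01], [0, 0, 0], 10], [[0, 0, 0.015], [0, 0, 0], 10]]}}

```text
time_s: 24.58
eef_pos: [0.5599, 0.28, 0.1004]
eef_rot: [0.001, 0.737, 0.676, 0.001]
wrist_force: [0.3, 0.0, -0.5]
opening: 0.39
```

Call:
{"method": "move_arm", "body": {"motion": [[[0, 0, 0.01], [0, 0, 0], 10], [[0, 0, 0.01], [0, 0, 0], 10]]}}

```text
time_s: 24.82
eef_pos: [0.56, 0.2801, 0.1003]
eef_rot: [0.001, 0.737, 0.676, 0.002]
wrist_force: [-1.7, -0.7, 3.9]
opening: 0.391
```

Touched down at about 4 N, at the expected height. Releasing.

Call:
{"method": "move_arm", "body": {"motion": [[[0, 0, -0.005], [0, 0, 0], 40], [[0, 0, -0.005], [0, 0, 0], 45], [[0, 0, -0.005], [0, 0, 0], 52], [[0, 0, -0.005], [0, 0, 0], 60], [[0, 0, -0.005], [0, 0, 0], 70], [[0, 0, -0.005], [0, 0, 0], 70]]}}

```text
time_s: 25.58
eef_pos: [0.5599, 0.28, 0.1002]
eef_rot: [0.001, 0.737, 0.676, 0.001]
wrist_force: [0.2, 0.3, -0.0]
opening: 0.702
```

Call:
{"method": "move_arm", "body": {"motion": [[[0, 0, -0.1], [0, 0, 0], 70], [[0, 0, -0.3], [0, 0, 0], 70], [[0, 0, -0.6], [0, 0, 0], 70], [[0, 0, -1.1], [0, 0, 0], 70], [[0, 0, -1.7], [0, 0, 0], 70], [[-0.5, 0, -2.2], [0, 0, 0], 70], [[-1.2, 0, -2.2], [0, 0, 0], 70], [[-1.9, 0, -2.2], [0, 0, 0], 70], [[-2.5, 0, -2.2], [0, 0, 0], 70], [[-2.5, 0, -2.2], [0, 0, 0], 70]]}}

```text
time_s: 26.82
eef_pos: [0.5468, 0.1284, 0.2336]
eef_rot: [0.001, 0.738, 0.674, 0.002]
wrist_force: [0.1, 0.0, 0.4]
opening: 0.697
```

Run:
```python
from h import *
o=monitor.get_obs();print(o["time_s"],o["wrist_force"],o["eef_pos"])
im=viewer.camera("scene");cv2.imwrite("pics/s5.png",cv2.resize(im[90:270,140:380],(800,600),interpolation=cv2.INTER_CUBIC))
for c in("scene","top"):
    if c=="top":viewer.camera(c)
    for d in spotter.search_frame(c,"crucible_blue")[:2]: print(c,d["score"],at(c,np.array(d["centre"])*[512,384],.1))
print(px("scene",[(.559,.281,.117)]))
```

```text
26.825 [0.13528233 0.01830102 0.41085153] [0.54684585 0.12840161 0.23363703]
scene 0.63 [0.5515 0.2986]
top 0.74 [0.4837 0.3086]
top 0.71 [ 0.6471 -0.3953]
[[309.2 140.3]]
```

View pics/s5.png

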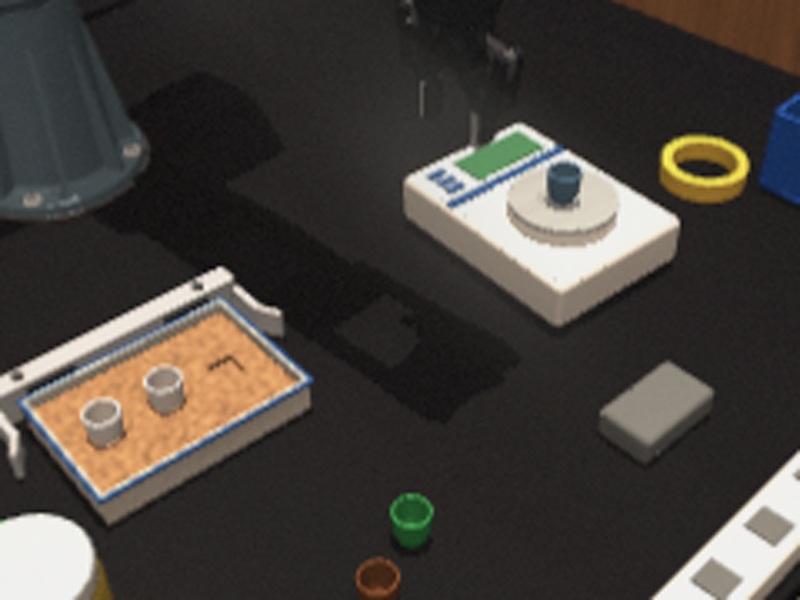

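The blue crucible stands upright in the middle of the pan: foot at (563,200), pan centre at about (563,202). The tray is square at the fence with both white crucibles in it. Handing in.

```bash
python3 -c "
from bench import workorder
print(workorder.hand_in())"
```

```text
the job is handed in; nothing more can be done
None
```

The job is done and handed in at about 27 s of the 72 s allowed. `hand_in` gives no verdict, so I don't know the official result.

**Tray:** I hooked the far lip and drew the tray to the fence. On the way I took out a 13 mm sideways offset and a 2.8° twist. The fingers felt contact with the pads, then held about 12 N at the wrist for 1.3 s. Sliding friction was about 4 N, so the pads took about 8 N.

**Crucible:** I lifted the blue crucible out and set it on the pan with about 4 N of touchdown force.

**Last checks:** the final picture shows the blue crucible upright in the middle of the pan. The tray is square at the fence with both white crucibles in their pockets. Nearby objects in view look untouched, and the arm is clear.

**Doubts and disagreements:**
- **Pad force:** the 8 N is worked out from the wrist force and was not measured directly. A wrist torque of about -0.3 N m during the press suggests the fingers loaded the tray somewhat unevenly.
- **Final detections:** the top camera's detector put a "blue crucible" at x 0.48, y 0.31, and the scene camera's was about 19 mm off the release point. I set both aside because the picture plainly shows the crucible centred.
- **Pan centre:** the two cameras disagreed by about 7 mm, so I placed the crucible between the two estimates, well inside the 30 mm tolerance.

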